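# Find the held board of the bench riser and stand the specimen jar on it

### The arm

A 7-joint arm with a two-finger parallel gripper is mounted at the origin on the work surface. World frame = base frame: x ahead of the robot, y to its left, z up, the work surface at z = 0. Lengths are in m, angles in rad, forces in N, time in s.
With the tool pointing down it reaches from about 0.425 to 1.025 m from the base axis. Payload 3.6 kg.
Tool frame: the origin (TCP) lies midway between the tips of the shut fingers; the grasp point (between the pads) lies 19 mm behind it (manip.tcp_to_grasp is the z of the grasp point in the tool frame, in m); z points along the fingers, y is the line along which they close (so a half turn about z gives the same grasp; the last joint's range is limited). The gripper opens to 85 mm and grips with 20 to 120 N. Pads are 22 mm wide; open, the fingers measure 114 mm over their backs; the gripper's body (76 mm by 85 mm) begins 54 mm behind the grasp point. The pads swing forward as they close: fully open they stand 13 mm farther back than shut.
Start: joints at [-1.242, 0.591, 0.048, 1.609, -0.033, 0.943, -0.034], TCP at [0.297, 0.661, 0.231] pointing down, gripper open.
Joint ranges: [-2.69, 2.69], [-0.47, 2.24], [-1.27, 1.36], [0.19, 2.51], [-1.53, 4.68], [0.08, 2.07], [-3.09, 3.09]. Speed limits (rad/s): [2.57, 2.57, 3.14, 3.14, 3.14, 3.14, 3.14].

### API

Orientations are given as a unit quaternion [w, x, y, z].
In Python, from rig import manip gives the robot as it stands.
- The arm moves only by the tool steer_hand, called after "Emit:" as name(argument=value, ...) on one line, values as JSON. Schema: {"type":"object","properties":{"deltas":{"type":"object","properties":{"steps":{"type":"array","items":{"type":"array","items":{"type":"number"},"minItems":6,"maxItems":6},"minItems":1,"maxItems":8}},"additionalProperties":false,"required":["steps"]},"aperture":{"type":"number"},"clamp_n":{"type":"number"},"only":{"type":"string"},"quiet":{"type":"boolean"},"lines":{"type":"string"}},"required":["deltas"],"additionalProperties":false}. deltas is an object whose key "steps" holds a list of rows, 1 to 8 of them, each of 6 numbers: dx, dy, dz in parts of the range, where 1.0 means 0.6 m, then a rotation vector rx, ry, rz in parts of the range, where 1.0 means 360 degrees; each row is the pose to reach, as a shift and turn from the pose commanded when the call began, along the tool's axes at that moment; what a row does not reach only later rows make up. A row lasts 1/8 s, in which the tool goes at most 0.0625 m and 0.188 rad, less where a joint would pass 70% of its speed; a pose out of reach is approached as far as the arm can. aperture is the finger opening in m, set as the call begins (left out keeps the last). The fingers move at their own pace and stop on an object; clamp_n is the grip in N (left out, the last holds). Time passes only in rows, so rows that do not move let the fingers close. The tool returns the time, the measured TCP pose, the force, the opening and the grip force at its end. only (a regular expression) keeps the lines of the reply that match it, lines (a string "A,B") keeps lines A to B, and quiet returns only ok. Input that does not fit is refused with a message, and nothing moves.
- manip.get_state(): the state, without advancing time (a new reading comes with each control period).
- manip.read_camera(name): name is "side" or "top" or "wrist"; returns a dict with "frame" (480x640x3 uint8, red, green, blue), "depth" (480x640 float32, m along the optical axis (not along the pixel's ray), 0 where there is no reading), "fx", "fy", "cx", "cy" (pixels), "R" (3x3) and "t" (3): a world point X has camera coordinates R X + t; the wrist camera has in their place "hand_eye" (4x4, takes a point from camera to tool coordinates, whose origin is the TCP and whose axes are the flange's). Camera axes: x right, y down, z forward; pixel columns grow to the right and rows downward; lengths in m; the calibration is good to about 2 mm. A picture is of the moment at which its call begins: read the wrist's pose just before it.
- manip.hand_in(): hands the job in; it is judged then, once.
The state is a dict: "clock": time; "qpos": joint angles; "qvel": joint speeds; "tau": joint torques, N m; "tool_pos": TCP position; "tcp_rot": TCP orientation; "force": force on the tool from outside, world axes, zero at the start; "ft_torque": the same for the moment, N m; "width": finger opening in m; "grasp_force": force on a finger pad.
Only numpy, scipy, OpenCV 4.12 (cv2) and the standard library are available. Lean on these libraries where they do the work, as an engineer would, in place of code of your own. Each camera call takes 0.05 s, during which the arm holds its last target. There are 200 camera calls.

### The job

The deck of the low grey riser has three boards, and only the one with two dark screws is carried by a hidden batten. Sound the deck with closed fingers: first press either plain board until you feel it give and lift off, then press the screwed board firmly to feel that it hardly gives. Then set the yellow-lidded jar down (not dropped) upright on the screwed board, between its two screws, without ever tipping it over, and let go.

Things in the scene. Friction and masses are not known exactly. Their poses are not given: they have to be found in the camera images.
- board_held: Riser deck board with a dark, flush 18 mm screw head 88 mm either side of its middle: plywood, 220 mm (its x) by 90 mm (y). Origin: centre of its top face, z up, 45 mm above the bench. Any of the three boards, side by side along y at 93 mm pitch in a fixed grey frame flush with their tops. Stiff: sinks 0.2 mm per N, at most 4 mm; a firm press is about 10 N.
- board_hollow_a: A plain plywood deck board without screws, size, origin and axes as board_held, nothing beneath it: springy, sinks 1.4 mm per N, at most 10 mm, where it stops hard, and springs back when let go. It gives clearly at 5 mm (about 4 N).
- board_hollow_b: The other plain springy deck board, just like board_hollow_a.
- jar: The jar with the yellow lid: round, straight-sided, closed, brown glass, 56 mm across and 95 mm high (the lid, its top 20 mm, is as wide as the jar), 0.25 to 0.5 kg. Origin: centre of its underside, z up its axis. It stands on the bench near two jars of the same size with a white and a black lid, at least 45 mm clear of them.

How it is judged:
By the outcome, as a careful person would: the job done as asked, in the order asked, and still so for the second after the job is handed in, with the robot touching nothing.
It also fails if it takes over 54 s, if anything falls off the work surface, if the arm or the gripper's body presses on something with over 40 N, if the wrist force passes 120 N, or if a joint passes its speed limit or range.

## Working session

There is one attempt and no reset: what is moved stays moved. The work goes in short steps, Python scripts to look and compute and a tool call to move; the robot and the scene stay as the last step left them, time stands still between calls to the robot, and variables do not carry over. Pictures are saved under pics/ and viewed, at most 10 in all, crops included, and the job is handed in when it is done.

```bash
ls; mkdir -p pics; python3 - <<'E'
from rig import manip
import cv2
s=manip.get_state();print({k:(v.tolist() if hasattr(v,'tolist') else v) for k,v in s.items()})
for n in("top","side"):
    c=manip.read_camera(n);cv2.imwrite(f"pics/{n}0.png",c["frame"][:,:,::-1])
    print(n,c["fx"],c["cx"],c["cy"],c["R"],c["t"])
E
```

```text
pics
rig.py
{'clock': 0.0, 'qpos': [-1.2415254337667332, 0.5921089637697176, 0.0482875714133821, 1.6098237487799079, -0.0332462861266048, 0.9426926012521073, -0.0337196674774198], 'qvel': [0.0009279159914310372, -0.0015021051424980952, -0.0015197290051186722, 9.68545026574292e-05, 7.147208568597865e-05, -0.0010842122425570972, 0.00041792440463818577], 'tau': [-0.0005441074245027266, -54.87029314041138, 1.5465904399752617, -19.812079668045044, 0.009448565833736211, 0.008959328115452081, -1.7137385910359626e-06], 'tool_pos': [0.2971204860777164, 0.6604177258800584, 0.2301474270275387], 'tcp_rot': [-0.0001539917182061607, 0.20976440138832209, 0.9777513248832331, -0.0011040316263498454], 'force': [1.010029865144636, 0.2731667238572607, -0.40614265259982435], 'ft_torque': [0.009056867876946413, -0.02824968885704211, -0.03422481807874638], 'grasp_force': 0.0, 'width': 0.08577500520295102}
top 469.6025339022441 322.2223996071925 238.75762063642154 [[-0.01147823 -0.99990145  0.00808371]
 [-0.99757962  0.01089638 -0.06867435]
 [ 0.0685795  -0.00885241 -0.99760638]] [-0.06026828  0.55148403  0.87364273]
side 511.5982575635205 327.3210592308137 233.93059645894772 [[ 0.78169281 -0.62363716  0.00574836]
 [-0.43083801 -0.54664867 -0.71802078]
 [ 0.45092678  0.55879507 -0.69599792]] [-0.45933127  0.25324538  0.62394678]
```

View pics/top0.png

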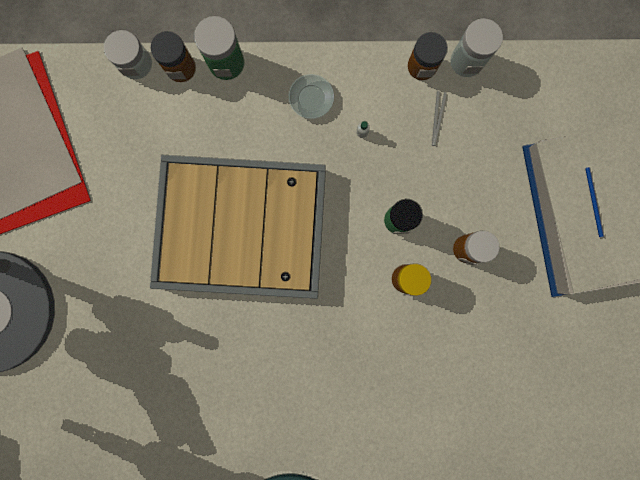

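View pics/side0.png

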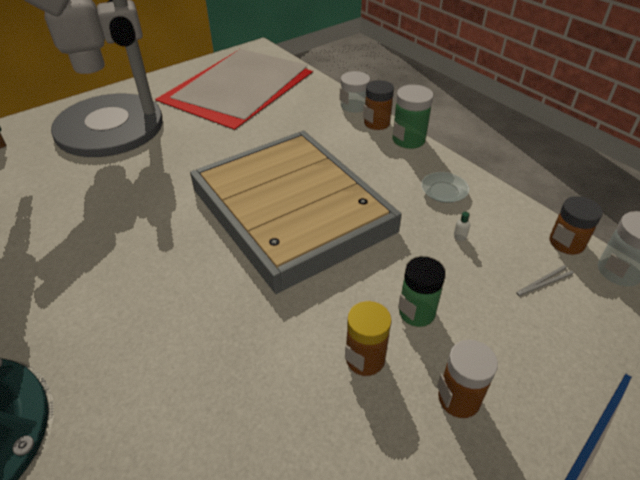

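The top view shows the riser with the screwed board on the right, its screws at about (292,182) and (285,276). The yellow lid is at (412,279), the black-lidded jar at (405,215) and the white-lidded jar at (480,246). In the side view the screws are at (363,201) and (274,242), and the lid is at (369,320). A lamp stands at the upper left, close to where the arm starts.

```bash
cat > h.py <<'E'
from rig import manip
import numpy as np, cv2
def ray(c,uv):
    d=np.array([(uv[0]-c["cx"])/c["fx"],(uv[1]-c["cy"])/c["fy"],1.])
    R,t=np.array(c["R"]),np.array(c["t"]); return -R.T@t, R.T@d
def onz(c,uv,z):
    o,d=ray(c,uv); return o+d*(z-o[2])/d[2]
def tri(c1,u1,c2,u2):
    (o1,d1),(o2,d2)=ray(c1,u1),ray(c2,u2)
    s=np.linalg.lstsq(np.c_[d1,-d2],o2-o1,rcond=None)[0]
    a,b=o1+s[0]*d1,o2+s[1]*d2; return (a+b)/2,np.linalg.norm(a-b)
def pix3(c,uv):
    o,d=ray(c,uv); return o+d*float(c["depth"][int(uv[1]),int(uv[0])])
def blob(mask,near=None,r=15):
    n,_,st,ce=cv2.connectedComponentsWithStats(mask.astype(np.uint8))
    i=[k for k in range(1,n) if st[k,4]>8 and (near is None or np.hypot(*(ce[k]-near))<r)]
    k=max(i,key=lambda k:st[k,4]); return ce[k],st[k]
E
python3 - <<'E'
from h import *
np.set_printoptions(precision=4,suppress=True)
C={n:manip.read_camera(n) for n in("top","side")}
sc={"top":[(292,182),(285,276)],"side":[(363,201),(274,242)]}
P={}
for n,c in C.items():
    hsv=cv2.cvtColor(c["frame"],cv2.COLOR_RGB2HSV); g=c["frame"].max(2)
    P[n]=[]
    for u in sc[n]:
        ce,st=blob((g<70),u,8);P[n].append(ce)
    ce,st=blob((hsv[...,0]>20)&(hsv[...,0]<32)&(hsv[...,1]>200)&(hsv[...,2]>100),(412,279) if n=="top" else (369,320),20)
    print(n,P[n],ce,st);P[n].append(ce)
for k in range(3): print(tri(C["top"],P["top"][k],C["side"],P["side"][k]),pix3(C["top"],P["top"][k]),pix3(C["side"],P["side"][k]))
c=C["top"]
print("jar",onz(c,P["top"][2],.095))
for n,u in(("black",(405,215)),("white",(482,246)),("lampbase",(5,310)),("plainmid",(190,223)),("mid",(238,225)),("dish",(312,97))):print(n,pix3(c,u))
print("lamp",[pix3(C["side"],u) for u in((145,80),(130,10),(85,55),(75,20))])
f=C["top"]["depth"]
E
```

```text
top [array([291.1154, 181.5962]), array([284.9107, 276.1607])] [414.0986 279.1411] [398 264  33  31 801]
side [array([362.5   , 201.0667]), array([273.8824, 241.5294])] [375.8741 329.6154] [351 315  39  24 143]
(array([ 0.6566, -0.0098,  0.0452]), np.float64(0.0008722449042725625)) [ 0.6561 -0.0096  0.0459] [ 0.6549 -0.0122  0.0476]
(array([0.4811, 0.003 , 0.045 ]), np.float64(0.0002731906947806456)) [0.4809 0.0031 0.0442] [0.4803 0.0014 0.0467]
(array([ 0.4766, -0.2318,  0.071 ]), np.float64(0.008784585579745813)) [ 0.4737 -0.224   0.0955] [ 0.4671 -0.2462  0.0956]
jar [ 0.4737 -0.2241  0.095 ]
black [ 0.5856 -0.2109  0.0954]
white [ 0.5298 -0.3435  0.0965]
lampbase [0.4241 0.5249 0.025 ]
plainmid [0.5813 0.1787 0.0408]
mid [0.5763 0.0893 0.0437]
dish [ 0.8329 -0.0496  0.0031]
lamp [array([0.5122, 0.522 , 0.0994]), array([0.5118, 0.502 , 0.2496]), array([0.4145, 0.5323, 0.1782]), array([0.4152, 0.5216, 0.2481])]
```

```bash
python3 - <<'E'
from h import *
np.set_printoptions(precision=4,suppress=True)
def cloud(c):
    v,u=np.mgrid[:480,:640];z=c["depth"]
    p=np.stack([(u-c["cx"])/c["fx"]*z,(v-c["cy"])/c["fy"]*z,z],-1)
    return (p-np.array(c["t"]))@np.array(c["R"])
P={}
for n in("top","side"):
    c=manip.read_camera(n);X=cloud(c);ok=c["depth"]>0
    m=ok&(X[...,2]>.089)&(X[...,2]<.103)&(np.hypot(X[...,0]-.475,X[...,1]+.228)<.045)
    hsv=cv2.cvtColor(c["frame"],cv2.COLOR_RGB2HSV)
    m&=(hsv[...,0]>18)&(hsv[...,0]<34)&(hsv[...,1]>120)
    cnt=max(cv2.findContours(m.astype(np.uint8),0,2)[0],key=cv2.contourArea)
    e=cv2.fitEllipse(cnt);P[n]=(c,e[0]);print(n,e,np.median(X[m],0),X[m].min(0),X[m].max(0))
    L=ok&(X[...,2]>.06)&(X[...,1]>.25)&(X[...,0]>.15)&(X[...,0]<.8)
    if L.any(): print("lamp",X[L].min(0),X[L].max(0))
    if n=="side":
        for a in np.arange(.06,.5,.06):
            k=L&(X[...,2]>a)&(X[...,2]<a+.06)
            if k.any():print(a,X[k].min(0),X[k].max(0))
print(tri(*P["top"],*P["side"]))
c=manip.read_camera("wrist");cv2.imwrite("pics/w0.png",c["frame"][:,:,::-1]);print(c["hand_eye"])
E
```

```text
top ((414.82501220703125, 279.0960998535156), (30.503549575805664, 31.665380477905273), 132.57504272460938) [ 0.4739 -0.2256  0.0939] [ 0.4464 -0.2527  0.0894] [ 0.5    -0.1986  0.099 ]
side ((369.02191162109375, 319.66790771484375), (36.920589447021484, 43.47936248779297), 99.4867935180664) [ 0.4702 -0.2297  0.0962] [ 0.4453 -0.2552  0.0891] [ 0.5    -0.2004  0.0992]
lamp [0.3522 0.4611 0.0601] [0.5372 1.3087 0.2924]
0.06 [0.4037 0.5161 0.0601] [0.5193 1.3087 0.1196]
0.12 [0.3916 0.5165 0.1202] [0.5194 0.5709 0.18  ]
0.18 [0.3732 0.4611 0.18  ] [0.5243 0.602  0.24  ]
0.24 [0.3522 0.4654 0.24  ] [0.5372 0.6011 0.2924]
(array([ 0.4737, -0.2265,  0.0895]), np.float64(0.00018178020800606415))
[[ 0.0006 -0.9633 -0.2682  0.0668]
 [ 1.      0.0008 -0.0007 -0.0009]
 [ 0.0008 -0.2682  0.9633 -0.1422]
 [ 0.      0.      0.      1.    ]]
```

View pics/w0.png

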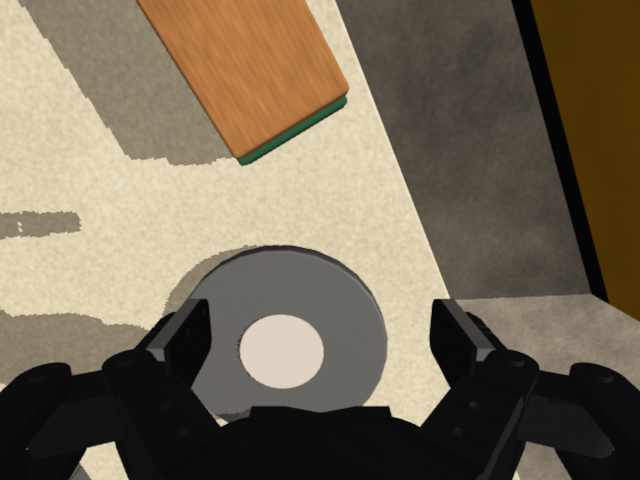

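The wrist view shows the base of a microscope, centred near (280,350), to the arm's right, and a wooden block or box around (250,50). I'll check how high that block is, then retreat towards the base before swinging across.

```bash
python3 - <<'E'
from h import *
from scipy.spatial.transform import Rotation as Ro
np.set_printoptions(precision=3,suppress=True)
s=manip.get_state();c=manip.read_camera("wrist");q=s["tcp_rot"]
R=Ro.from_quat([q[1],q[2],q[3],q[0]]).as_matrix();H=np.array(c["hand_eye"])
for u in((250,60),(230,130),(330,80),(180,10),(300,10),(285,350),(220,240)):
    z=c["depth"][u[1],u[0]];p=H[:3,:3]@[(u[0]-c["cx"])/c["fx"]*z,(u[1]-c["cy"])/c["fy"]*z,z]+H[:3,3]
    print(u,R@p+s["tool_pos"])
# targets in tool axes
for P in((.576,.089,.13),(.569,-.0034,.13),(.4735,-.2265,.2)):print(R.T@(np.array(P)-s["tool_pos"]))
E
```

```text
(250, 60) [0.171 0.665 0.104]
(230, 130) [0.205 0.632 0.104]
(330, 80) [0.204 0.709 0.104]
(180, 10) [0.126 0.638 0.105]
(300, 10) [0.159 0.708 0.106]
(285, 350) [0.42  0.563 0.023]
(220, 240) [ 0.287  0.549 -0.   ]
[-0.489 -0.407  0.101]
[-0.52  -0.494  0.101]
[-0.525 -0.737  0.031]
```

The rows are not in the units I measure in: shifts go in shares of 0.6 m and turns go in shares of 360 degrees. I convert before sending: -0.306 m / 0.6 = -0.51, -0.292 m / 0.6 = -0.4867.

Emit:
steer_hand(deltas={"steps":[[0,-0.1042,0,0,0,0],[0,-0.2083,0,0,0,0],[0,-0.3125,0,0,0,0],[0,-0.4167,0,0,0,0],[-0.0667,-0.4367,0,0,0,0],[-0.1417,-0.4617,0,0,0,0],[-0.2167,-0.4867,0,0,0,0],[-0.2917,-0.51,0,0,0,0]]}, aperture=0)

```text
clock: 1.4
tool_pos: [0.3326, 0.3095, 0.2318]
tcp_rot: [0.0, 0.21, 0.978, 0.001]
force: [0.3, 1.0, -0.1]
width: 0.0001
grasp_force: 0.0
```

In the tool's units: -0.314 m / 0.6 = -0.5233, 0.14 m / 0.6 = 0.2333.

Emit:
steer_hand(deltas={"steps":[[-0.0967,-0.0317,0,0,0,0],[-0.1933,-0.0633,0,0,0,0],[-0.29,-0.0933,0,0,0,0],[-0.3867,-0.125,0,0,0,0],[-0.4667,-0.15,0.05,0,0,0],[-0.5233,-0.1683,0.1333,0,0,0],[-0.5233,-0.1683,0.2167,0,0,0],[-0.5233,-0.1683,0.2333,0,0,0]]})

```text
clock: 2.4
tool_pos: [0.5742, 0.0886, 0.0885]
tcp_rot: [-0.003, 0.21, 0.978, -0.001]
force: [0.5, 0.7, 1.0]
width: 0.0005
grasp_force: 0.0
```

In the tool's units: 0.052 m / 0.6 = 0.0867, 0.05 m / 0.6 = 0.0833.

Emit:
steer_hand(deltas={"steps":[[0,0,0.0417,0,0,0],[0,0,0.0667,0,0,0],[0,0,0.075,0,0,0],[0,0,0.08,0,0,0],[0,0,0.0833,0,0,0],[0,0,0.0867,0,0,0],[0,0,0.0867,0,0,0],[0,0,0.0867,0,0,0]]})

```text
clock: 3.4
tool_pos: [0.5769, 0.0898, 0.0397]
tcp_rot: [0.0, 0.21, 0.978, 0.0]
force: [-0.9, 1.5, 4.3]
width: -0.0004
grasp_force: 2.1
```

Emit:
steer_hand(deltas={"steps":[[0,0,0.0017,0,0,0],[0,0,0.0042,0,0,0],[0,0,0.0042,0,0,0],[0,0,0.0042,0,0,0]]})

```text
clock: 3.9
tool_pos: [0.5769, 0.0898, 0.0371]
tcp_rot: [0.0, 0.21, 0.978, 0.0]
force: [-0.2, 0.9, 5.4]
width: 0.0001
grasp_force: 3.0
```

The board sank about 7.5 mm at 5.4 N, so it is hollow. I'll lift off and move to the screwed board.

In the tool's units: -0.088 m / 0.6 = -0.1467, -0.06 m / 0.6 = -0.1.

Emit:
steer_hand(deltas={"steps":[[0,0,-0.0333,0,0,0],[0,0,-0.075,0,0,0],[-0.0167,-0.05,-0.075,0,0,0],[-0.0333,-0.1,-0.075,0,0,0],[-0.0517,-0.1467,-0.0667,0,0,0],[-0.0517,-0.1467,-0.0333,0,0,0],[-0.0517,-0.1467,-0.0217,0,0,0],[-0.0517,-0.1467,-0.0217,0,0,0]]})

```text
clock: 4.9
tool_pos: [0.5682, -0.0033, 0.0497]
tcp_rot: [-0.001, 0.21, 0.978, -0.0]
force: [0.9, 0.4, 0.4]
width: -0.0002
grasp_force: 0.0
```

Emit:
steer_hand(deltas={"steps":[[0,0,0.005,0,0,0],[0,0,0.0083,0,0,0],[0,0,0.0117,0,0,0],[0,0,0.0117,0,0,0]]})

```text
clock: 5.4
tool_pos: [0.5689, -0.0032, 0.0436]
tcp_rot: [0.0, 0.21, 0.978, 0.0]
force: [-1.3, 0.5, 7.6]
width: -0.0002
grasp_force: 3.9
```

In the tool's units: 0.001 m / 0.6 = 0.0017, 0.0005 m / 0.6 = 0.0008.

Emit:
steer_hand(deltas={"steps":[[0,0,0.0008,0,0,0],[0,0,0.0017,0,0,0],[0,0,0.0017,0,0,0],[0,0,0.0017,0,0,0]]})

```text
clock: 5.9
tool_pos: [0.5689, -0.0032, 0.0431]
tcp_rot: [0.0, 0.21, 0.978, 0.0]
force: [-1.8, 0.1, 10.0]
width: 0.0
grasp_force: 5.1
```

In the tool's units: 0.001 m / 0.6 = 0.0017.

Emit:
steer_hand(deltas={"steps":[[0,0,0.0017,0,0,0],[0,0,0.0017,0,0,0],[0,0,0.0017,0,0,0]]})

```text
clock: 6.28
tool_pos: [0.5689, -0.0032, 0.0425]
tcp_rot: [0.0, 0.21, 0.978, 0.0]
force: [-2.4, 1.2, 13.1]
width: 0.0002
grasp_force: 6.7
```

Here the board sank only 2.6 mm at 13 N, so this one is carried. Next, lift and go above the jar with the fingers open.

In the tool's units: -0.08 m / 0.6 = -0.1333, -0.03 m / 0.6 = -0.05.

Emit:
steer_hand(deltas={"steps":[[0,0,-0.05,0,0,0],[0,0,-0.1333,0,0,0]]})

```text
clock: 6.52
tool_pos: [0.5673, -0.0035, 0.1204]
tcp_rot: [-0.002, 0.21, 0.978, -0.001]
force: [1.0, -1.3, 0.0]
width: 0.0001
grasp_force: 0.0
```

Emit:
steer_hand(deltas={"steps":[[0,-0.05,-0.0833,0,0,0],[-0.0033,-0.15,-0.1167,0,0,0],[-0.005,-0.25,-0.1167,0,0,0],[-0.0067,-0.3333,-0.1167,0,0,0],[-0.0083,-0.405,-0.1167,0,0,0],[-0.0083,-0.405,-0.1167,0,0,0],[-0.0083,-0.405,-0.1167,0,0,0]]}, aperture=0.085)

```text
clock: 7.4
tool_pos: [0.4736, -0.2267, 0.1908]
tcp_rot: [0.0, 0.21, 0.978, 0.0]
force: [0.3, 1.1, -0.4]
width: 0.085
grasp_force: 0.0
```

```bash
python3 - <<'E'
from h import *
from scipy.spatial.transform import Rotation as Ro
s=manip.get_state();c=manip.read_camera("wrist");q=s["tcp_rot"]
cv2.imwrite("pics/w1.png",c["frame"][:,:,::-1])
R=Ro.from_quat([q[1],q[2],q[3],q[0]]).as_matrix();H=np.array(c["hand_eye"])
v,u=np.mgrid[:480,:640];z=c["depth"]
p=np.stack([(u-c["cx"])/c["fx"]*z,(v-c["cy"])/c["fy"]*z,z],-1)@H[:3,:3].T+H[:3,3]
X=p@R.T+s["tool_pos"]
hsv=cv2.cvtColor(c["frame"],cv2.COLOR_RGB2HSV)
m=(z>0)&(hsv[...,0]>18)&(hsv[...,0]<34)&(hsv[...,1]>150)&(X[...,2]>.088)
e=cv2.minEnclosingCircle(X[m][:,:2].astype(np.float32));print(m.sum(),e,np.median(X[m],0),s["tool_pos"])
cnt=max(cv2.findContours(m.astype(np.uint8),0,2)[0],key=cv2.contourArea);el=cv2.fitEllipse(cnt);print(el)
c2=manip.read_camera("top")
Rw=(R@H[:3,:3]).T; cw=dict(c);cw["R"]=Rw;cw["t"]=-Rw@(R@H[:3,3]+s["tool_pos"])
print(tri(cw,el[0],c2,(414.825,279.096)),onz(cw,el[0],.095))
E
```

```text
5065 ((0.47271329164505005, -0.22865307331085205), 0.027794934809207916) [ 0.47156556 -0.22796144  0.09458942] [ 0.47364653 -0.22669263  0.19077751]
((318.5147705078125, 239.84617614746094), (78.72789764404297, 80.40436553955078), 104.48824310302734)
(array([ 0.47383443, -0.22834331,  0.08436371]), np.float64(0.0016814008481236724)) [ 0.47148713 -0.22790761  0.095     ]
```

View pics/w1.png

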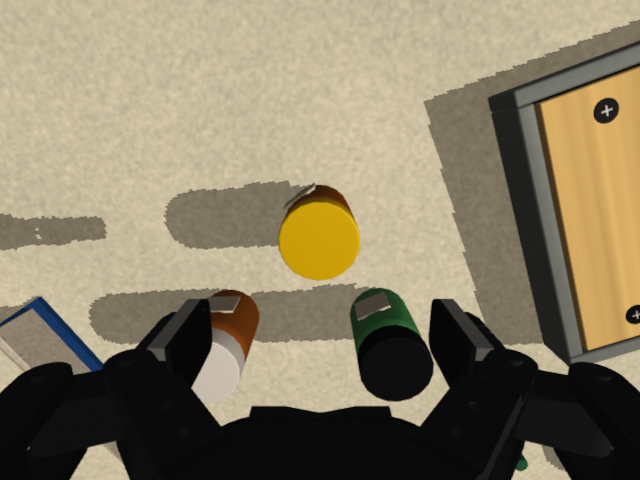

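The lid sits at (319,240). The white jar (220,360) and the black jar (395,360) are clear of the finger line, so I'll descend.

In the tool's units: 0.149 m / 0.6 = 0.2483, -0.0018 m / 0.6 = -0.003.

Emit:
steer_hand(deltas={"steps":[[0,-0.003,0.0833,0,0,0],[0,-0.003,0.15,0,0,0],[0,-0.003,0.2,0,0,0],[0,-0.003,0.2333,0,0,0],[0,-0.003,0.2483,0,0,0],[0,-0.003,0.2483,0,0,0]]})

```text
clock: 8.25
tool_pos: [0.4731, -0.228, 0.0415]
tcp_rot: [-0.0, 0.209, 0.978, 0.0]
force: [0.5, -0.2, -0.2]
width: 0.0848
grasp_force: 0.0
```

Emit:
steer_hand(deltas={"steps":[[0,0,0,0,0,0],[0,0,0,0,0,0],[0,0,0,0,0,0],[0,0,0,0,0,0],[0,0,0,0,0,0],[0,0,0,0,0,0]]}, aperture=0.045, clamp_n=40)

```text
clock: 9.0
tool_pos: [0.4736, -0.2289, 0.0429]
tcp_rot: [0.001, 0.21, 0.978, 0.0]
force: [-0.1, 1.3, 6.3]
width: 0.0556
grasp_force: 41.6
```

In the tool's units: -0.11 m / 0.6 = -0.1833, -0.09 m / 0.6 = -0.15.

Emit:
steer_hand(deltas={"steps":[[0,0,-0.0167,0,0,0],[0,0,-0.05,0,0,0],[0,0,-0.1,0,0,0],[0,0,-0.15,0,0,0],[0,0,-0.1833,0,0,0],[0,0,-0.1833,0,0,0],[0,0,-0.1833,0,0,0]]})

```text
clock: 9.88
tool_pos: [0.4718, -0.2285, 0.1512]
tcp_rot: [-0.001, 0.21, 0.978, 0.0]
force: [0.8, -0.3, -3.2]
width: 0.0551
grasp_force: 43.1
```

```bash
python3 - <<'E'
from h import *
c=manip.read_camera("side");cv2.imwrite("pics/s2.png",c["frame"][:,:,::-1])
E
```

```text
(no output)
```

View pics/s2.png

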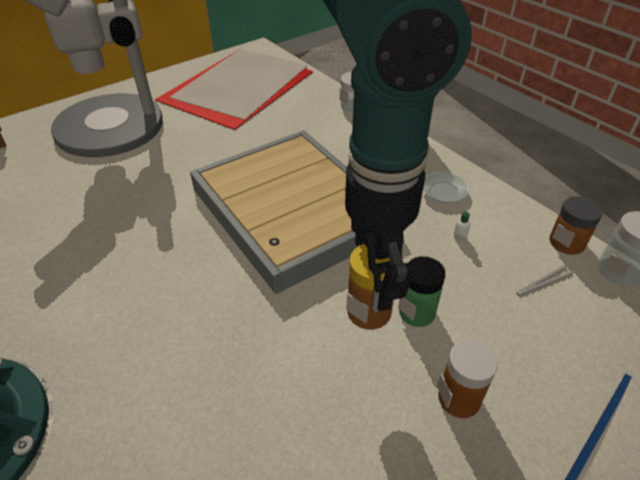

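The jar hangs upright at about (370,290), weighs about 0.33 kg, and is clear of the others. Carry it to the screwed board.

In the tool's units: 0.2446 m / 0.6 = 0.4077, 0.11 m / 0.6 = 0.1833.

Emit:
steer_hand(deltas={"steps":[[0,0.0417,0,0,0,0],[0.0017,0.1083,0,0,0,0],[0.0033,0.1833,0,0,0,0],[0.005,0.2583,0,0,0,0],[0.0067,0.3333,0,0,0,0],[0.0083,0.3867,0,0,0,0],[0.0083,0.4077,0.0167,0,0,0],[0.0083,0.4077,0.0333,0,0,0]]})

```text
clock: 10.92
tool_pos: [0.5678, -0.0037, 0.1302]
tcp_rot: [-0.001, 0.209, 0.978, -0.0]
force: [-0.3, 0.2, -3.9]
width: 0.055
grasp_force: 43.4
```

Emit:
steer_hand(deltas={"steps":[[0,0,0.025,0,0,0],[0,0,0.0467,0,0,0],[0,0,0.0567,0,0,0],[0,0,0.06,0,0,0],[0,0,0.06,0,0,0]]})

```text
clock: 11.55
tool_pos: [0.5687, -0.0039, 0.096]
tcp_rot: [0.0, 0.21, 0.978, 0.0]
force: [-0.4, 0.8, -3.6]
width: 0.0552
grasp_force: 43.3
```

```bash
python3 - <<'E'
from h import *
c=manip.read_camera("side");cv2.imwrite("pics/s3.png",c["frame"][:,:,::-1])
E
```

```text
(no output)
```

View pics/s3.png

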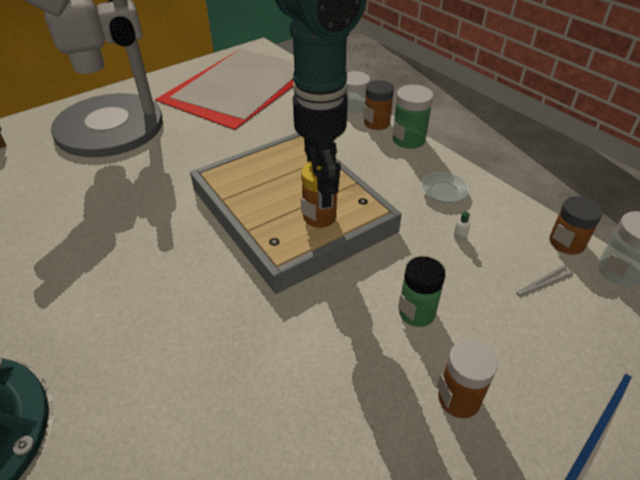

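The jar hangs upright between the screws at about (320,205), a few mm up. Lower it slowly.

In the tool's units: 0.008 m / 0.6 = 0.0133, 0.007 m / 0.6 = 0.0117.

Emit:
steer_hand(deltas={"steps":[[0,0,0.005,0,0,0],[0,0,0.0083,0,0,0],[0,0,0.0117,0,0,0],[0,0,0.0133,0,0,0],[0,0,0.0133,0,0,0],[0,0,0.0133,0,0,0]]})

```text
clock: 12.35
tool_pos: [0.5685, -0.0038, 0.0879]
tcp_rot: [-0.0, 0.21, 0.978, 0.0]
force: [-0.2, 0.5, -1.9]
width: 0.0555
grasp_force: 43.3
```

In the tool's units: 0.001 m / 0.6 = 0.0017, 0.0005 m / 0.6 = 0.0008.

Emit:
steer_hand(deltas={"steps":[[0,0,0.0008,0,0,0],[0,0,0.0017,0,0,0],[0,0,0.0017,0,0,0],[0,0,0.0017,0,0,0]]})

```text
clock: 12.85
tool_pos: [0.5685, -0.0038, 0.087]
tcp_rot: [-0.0, 0.21, 0.978, 0.0]
force: [-1.3, 0.7, 1.8]
width: 0.0553
grasp_force: 43.5
```

Board force is about 5 N, so the jar is resting on the board. Open, then retreat straight up.

Emit:
steer_hand(deltas={"steps":[[0,0,0,0,0,0],[0,0,0,0,0,0],[0,0,0,0,0,0],[0,0,0,0,0,0],[0,0,0,0,0,0]]}, aperture=0.085)

```text
clock: 13.48
tool_pos: [0.5685, -0.0038, 0.0868]
tcp_rot: [0.0, 0.21, 0.978, -0.0]
force: [0.7, -0.2, 0.1]
width: 0.085
grasp_force: 0.0
```

Emit:
steer_hand(deltas={"steps":[[0,0,-0.0333,0,0,0],[0,0,-0.0833,0,0,0],[0,0,-0.1667,0,0,0],[0,0,-0.2333,0,0,0],[0,0,-0.25,0,0,0],[0,0,-0.25,0,0,0]]})

```text
clock: 14.22
tool_pos: [0.5685, -0.0037, 0.237]
tcp_rot: [0.0, 0.21, 0.978, 0.0]
force: [0.3, 0.8, -0.3]
width: 0.0851
grasp_force: 0.0
```

```bash
python3 - <<'E'
from h import *
from scipy.spatial.transform import Rotation as Ro
c=manip.read_camera("side");cv2.imwrite("pics/s4.png",c["frame"][:,:,::-1])
s=manip.get_state();c=manip.read_camera("wrist");q=s["tcp_rot"]
R=Ro.from_quat([q[1],q[2],q[3],q[0]]).as_matrix();H=np.array(c["hand_eye"])
v,u=np.mgrid[:480,:640];z=c["depth"]
X=(np.stack([(u-c["cx"])/c["fx"]*z,(v-c["cy"])/c["fy"]*z,z],-1)@H[:3,:3].T+H[:3,3])@R.T+s["tool_pos"]
hsv=cv2.cvtColor(c["frame"],cv2.COLOR_RGB2HSV)
m=(z>0)&(hsv[...,0]>18)&(hsv[...,0]<34)&(hsv[...,1]>150)&(X[...,2]>.12)
print(m.sum(),cv2.minEnclosingCircle(X[m][:,:2].astype(np.float32)),np.percentile(X[m][:,2],[5,50,95]))
E
```

```text
5264 ((0.5678032040596008, -0.005076484754681587), 0.042601220309734344) [0.13733182 0.13902489 0.14013607]
```

View pics/s4.png

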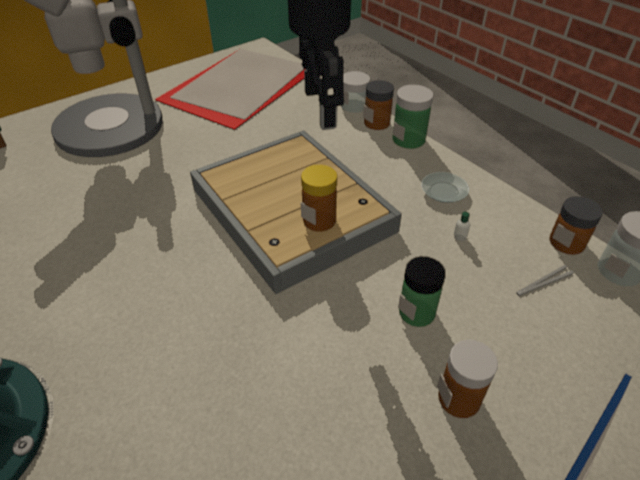

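The jar stands upright at about (320,198), between the screws at (274,242) and (363,201). Its lid is at z ≈ 0.139 and the gripper is well clear above it.

```bash
python3 -c "
from rig import manip
print(manip.hand_in())"
```

```text
the job is handed in; nothing more can be done
None
```

The job is handed in at about 14 s: the middle plain board gave about 7.5 mm at 5.4 N, the screwed board only 2.6 mm at 13 N, and the yellow-lidded jar now stands upright between its two screws with the gripper clear.

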